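Hold the spring clip open over the backdrop card

TASK

First push the little backdrop stand along the table until its wooden foot lies inside the yellow tape frame. Then take the orange spring clip off its rack by squeezing its tails, and bring it well down, open, over the middle of the card's top edge, so that one jaw is on each side of the card, clear of it, and I can slip a second card in. Finish holding the clip like that, squeezed wide open, square to the card and touching neither card nor stand; do not let go, do not tip the stand over, and leave the wagon, the paint jar and the film canister where they are.

Things in the scene. Friction and masses are not known exactly. Their poses are not given: they have to be found in the camera images.
- tape_frame: Flat yellow tape rectangle stuck on the table, 150 mm (its x) by 130 mm (its y) over the outside, tape 12 mm wide, no thickness to speak of. Origin at its centre on the table, which is flat at z = 0 there and where the stand starts. The stand starts on its -x side and belongs inside it with the stand's x along the frame's x.
- stand: Loose backdrop stand, 0.4 kg. Wooden foot 110 (x) x 90 (y) x 20 mm; upright card 5 mm thick (x), 90 mm wide (y), its mid-plane at x = +20 mm, top 105 mm above the table, held by cleats 32 mm high within 11 mm of that plane. Origin: centre of the foot's underside. It is to be pushed along its +x, low on the foot's back face (x = -55 mm); the foot's top is bare between back face and cleats.
- foot_back (a point): Centre of the foot's back face, 10 mm above the table, the face to push on (it slides with some 1 to 5 N); axes as the stand's.
- card_top (a point): Centre of the card's top edge, 105 mm above the table; axes as the stand's: x across the card's 5 mm thickness, y along the edge, z up.
- clip_rack: Fixed parking rack on the green deck, which lies 7 mm below the work surface: wooden base 90 (x) x 70 (y) x 12 mm, upright aluminium fin along x, 60 mm long, 3 mm thick, top 43 mm above the rack's underside. The clip stands on the base astride the fin. Origin at the centre of the underside (z = -7 mm); z up.
- clip_mid (a point): Pivot (centre) of the orange spring clip: loose, 90 g, 22 mm wide along the pivot axis x, upright astride the fin, pivot 52 mm above the rack's underside. Jaw tips 40 mm below; two tails splay along y up to 44 mm above, 47 mm over their outsides. Squeeze them along y from above, by their upper 25 mm. Site sits on the first arm, so it tips about x by half the opening.
- jaw_a (a point): Inner lower corner of the first arm's jaw, mid-width (the jaw on the clip's +y side); 40 mm below the pivot when shut.
- jaw_b (a point): Inner lower corner of the second arm's jaw, mid-width (the jaw on the clip's -y side).
- clip_arm (a joint): Opening of the clip: 0 shut (jaws 4 mm apart), 0.66 rad full open at a hard stop (jaw tips 30 mm apart). A spring shuts it: 5 N on each tail top to start, 9 N for full open; then the tails are parallel and upright, 16 mm over their outsides, tops 49 mm above and jaw tips 38 mm below the pivot. Each arm swings by half. The clip may creep 5 mm up or down in the fingers as it opens.
- clip: The whole clip; origin at the pivot, same pose as point clip_mid.
- log_wagon: Grey model log wagon 44 x 110 x 40 mm, a bystander; origin at its underside's centre.
- paint_jar: Small paint jar with green band and white cap, 35 mm across, 45 mm tall, a bystander; origin at its underside's centre.
- film_can: Black film canister, 35 mm across, 54 mm tall, a bystander; origin at its underside's centre.
Mind the look-alikes: they are no part of the job. What is meant by the clip is not blue, and is the smaller of those in its own colour.

How it is judged:
By the outcome, as a careful person would: the job done as asked, in the order asked, and still so for the second after the job is handed in, while the arm keeps its last pose, push and grip.
It also fails if it takes over 61 s, if anything falls off the work surface, if the arm or the gripper's body presses on something with over 40 N, if the wrist force passes 120 N, or if a joint passes its speed limit or range.

ROBOT

A 7-joint arm with a two-finger parallel gripper is mounted at the origin on the work surface; the furniture and walls round the work are solid. World frame = base frame: x ahead of the robot, y to its left, z up, the work surface at z = 0. Lengths are in m, angles in rad, forces in N, time in s.
With the tool pointing down it reaches from about 0.425 to 0.875 m from the base axis. Payload 4.7 kg.
Tool frame: the origin (TCP) lies at the very end of the fingers, on their centre line; the grasp point (between the pads) lies 19 mm behind it; z points along the fingers, y is the line along which they close (so a half turn about z gives the same grasp; the last joint's range is limited). The gripper opens to 87 mm and grips with 3 to 60 N. Pads are 19 mm wide; open, the fingers measure 117 mm over their backs; the gripper's body (75 mm by 190 mm) begins 51 mm behind the grasp point.
Start: joints at [1.273, 0.321, -0.07, 1.45, 0.023, 1.371, -0.057], TCP at [0.199, -0.619, 0.223] pointing down, gripper open.
Joint ranges: [-2.86, 2.86], [-0.3, 2.09], [-1.38, 1.24], [0.06, 2.45], [-1.56, 4.7], [0.09, 2.05], [-2.69, 2.69]. Speed limits (rad/s): [2.57, 2.57, 3.14, 3.14, 3.14, 3.14, 3.14].

INTERFACE

Orientations are given as a unit quaternion [x, y, z, w].
In Python, from bench import get_obs, cams, robot gives the robot as it stands.
- The arm moves only by the shell command python3 -m jog 'ROWS' [OPENING]. ROWS is JSON, a list of rows, each an object of numbers: "dx", "dy", "dz": the shift along the tool's x, y, z in m; "twist": the turn about the tool's z in rad. In form: [{"dx": .., "dy": .., "dz": .., "twist": ..}, ...]. A call has 1 to 20 rows; each row is the pose to reach, as a shift and turn from the pose commanded when the call began, along the tool's axes at that moment; what a row does not reach only later rows make up. A row lasts 1/10 s, in which the tool goes at most 50 mm and 8.59 degrees, less where a joint would pass 70% of its speed; a pose out of reach is approached as far as the arm can. A call with a gripper value outside its range is refused whole. OPENING is the finger opening in m, from 0 to 0.087, set as the call begins (- or left out, the last holds). The fingers move at their own pace and stop on an object; the grip force is fixed at half the most. Time passes only in rows, so rows that repeat a pose let the fingers close. It gives the time, the measured TCP pose, the force, the opening and the grip force at its end, in the units of the state.
- get_obs(): the state, without advancing time (a new reading comes with each control period).
- cams.capture(name): name is "scene" or "top" or "wrist"; returns a dict with "color" (400x640x3 uint8, blue, green, red), "z_map" (400x640 float32, m along the optical axis (not along the pixel's ray), 0 where there is no reading), "fx", "fy", "cx", "cy" (pixels), "D" ([k1, k2, p1, p2, k3] as OpenCV has them; the pictures are not rectified), "rvec" (rotation vector, rad) and "tvec" (3), from world to camera coordinates, as OpenCV has them; the wrist camera has in their place "T_tool_cam" (4x4, takes a point from camera to tool coordinates, whose origin is the TCP and whose axes are the flange's). Camera axes: x right, y down, z forward; pixel columns grow to the right and rows downward; lengths in m; the calibration is good to about 2 mm. A picture is of the moment at which its call begins: read the wrist's pose just before it.
- robot.job_done(): hands the job in; it is judged then, once.
The state is a dict: "time_s": time; "joint_pos": joint angles; "qd": joint speeds; "joint_torque": joint torques, N m; "position": TCP position; "tool_rot": TCP orientation; "contact_force": force on the tool from outside, world axes, zero at the start; "torque": the same for the moment, N m; "width": finger opening in m; "grasp_force": force on a finger pad.
Only numpy, scipy, OpenCV 4.12 (cv2) and the standard library are available. Lean on these libraries where they do the work, as an engineer would, in place of code of your own. Each camera call takes 0.05 s, during which the arm holds its last target. There are 200 camera calls.

## Working session

There is one attempt and no reset: what is moved stays moved. The work goes in short steps, Python scripts to look and compute and a shell command to move; the robot and the scene stay as the last step left them, time stands still between calls to the robot, and variables do not carry over. Pictures are saved under pics/ and viewed, at most 10 in all, crops included, and the job is handed in when it is done.

```bash
mkdir -p pics
cat > h.py <<'E'
import numpy as np, cv2
from bench import get_obs, cams, robot
from scipy.spatial.transform import Rotation as R
def cap(n):
    o=get_obs(); c=cams.capture(n)
    c['K']=np.array([[c['fx'],0,c['cx']],[0,c['fy'],c['cy']],[0,0,1.]])
    if n=='wrist':
        T=np.eye(4);T[:3,:3]=R.from_quat(o['tool_rot']).as_matrix();T[:3,3]=o['position']
        c['W']=T@np.array(c['T_tool_cam'])
    else:
        r=cv2.Rodrigues(np.array(c['rvec'],float))[0]
        W=np.eye(4);W[:3,:3]=r.T;W[:3,3]=-r.T@np.array(c['tvec'],float).ravel();c['W']=W
    np.save('last_'+n+'.npy',c,allow_pickle=True)
    return c
def load(n): return np.load('last_'+n+'.npy',allow_pickle=True).item()
def ray(c,uv):
    p=cv2.undistortPoints(np.array(uv,float).reshape(-1,1,2),c['K'],np.array(c['D'],float)).reshape(-1,2)
    d=np.c_[p,np.ones(len(p))]
    return d
def onz(c,uv,z):
    d=ray(c,uv)@c['W'][:3,:3].T; o=c['W'][:3,3]
    return o+d*((z-o[2])/d[:,2])[:,None]
def dep(c,uv):
    d=ray(c,uv); z=np.array([c['z_map'][int(round(v)),int(round(u))] for u,v in uv])
    return (d*z[:,None])@c['W'][:3,:3].T+c['W'][:3,3]
def cloud(c):
    h,w=c['z_map'].shape; u,v=np.meshgrid(np.arange(w),np.arange(h))
    d=ray(c,np.c_[u.ravel(),v.ravel()]); P=(d*c['z_map'].reshape(-1,1))@c['W'][:3,:3].T+c['W'][:3,3]
    return P.reshape(h,w,3)
def proj(c,P):
    Wi=np.linalg.inv(c['W']); rv=cv2.Rodrigues(Wi[:3,:3])[0]
    return cv2.projectPoints(np.array(P,float),rv,Wi[:3,3],c['K'],np.array(c['D'],float))[0].reshape(-1,2)
E
python3 - <<'E'
from h import *
o=get_obs();print({k:np.round(v,3) for k,v in o.items()})
for n in('scene','top'):
    c=cap(n);cv2.imwrite(f'pics/{n}0.png',c['color']);print(n,c['W'].round(3).tolist(),c['fx'])
E
```

```text
{'time_s': np.float64(0.0), 'joint_pos': array([ 1.273,  0.322, -0.07 ,  1.452,  0.023,  1.371, -0.057]), 'qd': array([ 0.001, -0.001, -0.   ,  0.001,  0.001, -0.001, -0.   ]), 'joint_torque': array([-0.0000e+00, -4.9129e+01, -4.0400e-01, -3.1253e+01, -6.4000e-02,
        4.4000e-02,  0.0000e+00]), 'position': array([ 0.199, -0.618,  0.221]), 'tool_rot': array([ 0.988,  0.155, -0.   , -0.001]), 'contact_force': array([-0.66 , -0.684, -0.747]), 'torque': array([-0.012, -0.042,  0.002]), 'grasp_force': np.float64(0.0), 'width': np.float64(0.087)}
scene [[-0.768, -0.361, 0.529, -0.058], [-0.64, 0.46, -0.615, 0.734], [-0.022, -0.812, -0.584, 0.775], [0.0, 0.0, 0.0, 1.0]] 500.84839634406217
top [[-0.321, -0.904, 0.281, 0.146], [-0.947, 0.308, -0.092, 0.137], [-0.003, -0.295, -0.955, 1.537], [0.0, 0.0, 0.0, 1.0]] 492.5799962482392
```

View pics/scene0.png

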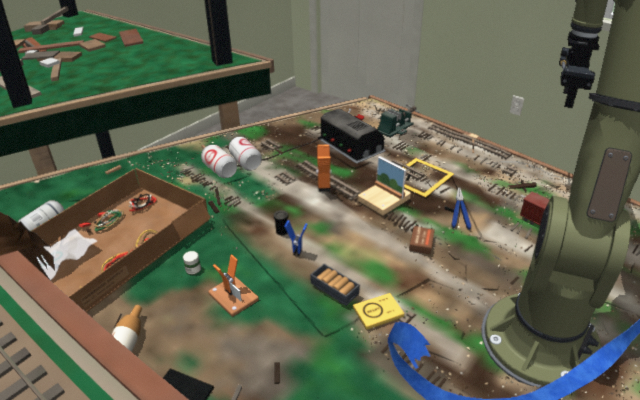

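View pics/top0.png

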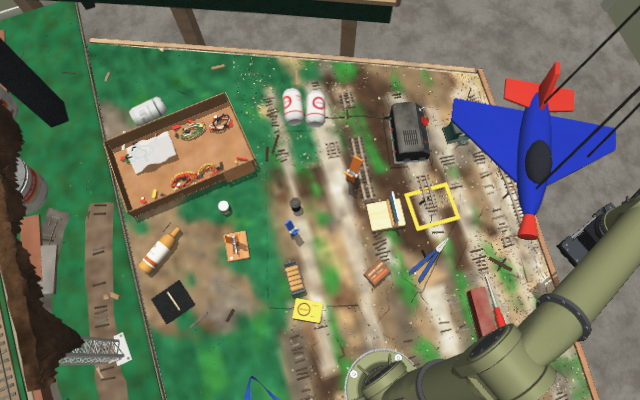

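The scene view shows the stand at (388,190) with the frame at (428,177), the orange clip and rack at (232,285), a large orange clip at (323,165), the wagon at (335,283), the jar at (191,262) and the canister at (281,222). The top view shows the same items, plus a model plane hanging near (535,150).

Run:
```python
from h import *
s=load('scene');t=load('top')
a=cv2.resize(s['color'][140:220,340:460],(600,400),interpolation=cv2.INTER_CUBIC)
b=cv2.resize(t['color'][170:250,350:470],(600,400),interpolation=cv2.INTER_CUBIC)
a2=cv2.resize(s['color'][240:320,180:270],None,fx=2.2,fy=2.2*1.0,interpolation=cv2.INTER_CUBIC)
cv2.imwrite('pics/crA.png',b)
c=cv2.resize(t['color'][190:290,190:310],(600,500),interpolation=cv2.INTER_CUBIC)
d=cv2.resize(s['color'][240:320,180:300],(600,400),interpolation=cv2.INTER_CUBIC)
cv2.imwrite('pics/crC.png',np.vstack([cv2.resize(np.hstack([a,b]),(800,266)),cv2.resize(np.hstack([d,c[:400]]),(800,266))]))
P=cloud(t)
for n,u,v in [('wagon',293,278),('jar',224,206),('can',296,204),('plane',540,150),('bluesm',291,228),('bigorange',354,165),('card',396,210),('foot',378,213),('loco',408,130),('clip',235,243),('bluepl',437,245),('cratewall',250,165),('bottle',160,250)]: print(n,P[v,u].round(3), P[v-4:v+5,u-4:u+5,2].max().round(3))
```

```text
wagon [0.395 0.152 0.035] 0.046
jar [0.684 0.29  0.037] 0.047
can [0.612 0.071 0.052] 0.062
plane [ 0.256 -0.116  1.113] 1.115
bluesm [0.545 0.11  0.044] 0.089
bigorange [ 0.663 -0.14   0.091] 0.116
card [ 0.481 -0.209  0.1  ] 0.11
foot [ 0.509 -0.171  0.017] 1.537
loco [ 0.72  -0.346  0.094] 0.099
clip [0.554 0.289 0.047] 0.082
bluepl [ 0.354 -0.318 -0.008] 1.537
cratewall [0.786 0.172 0.053] 0.068
bottle [0.61  0.519 0.039] 0.049
```

View pics/crC.png

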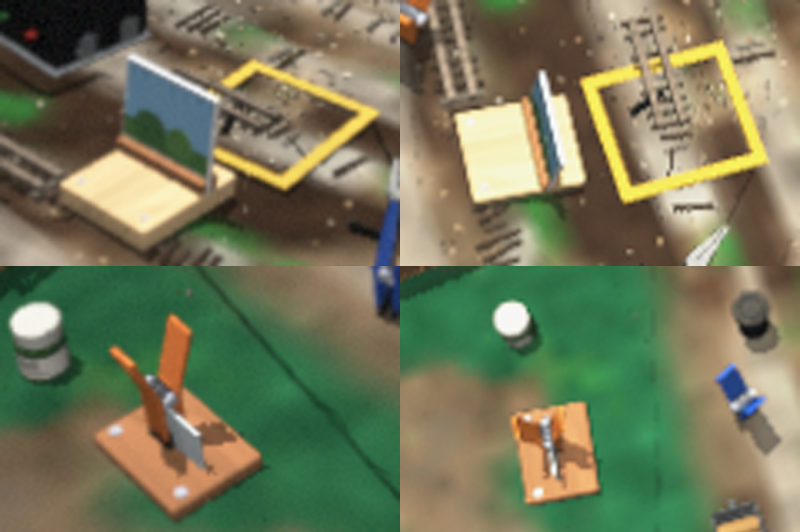

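View pics/crA.png

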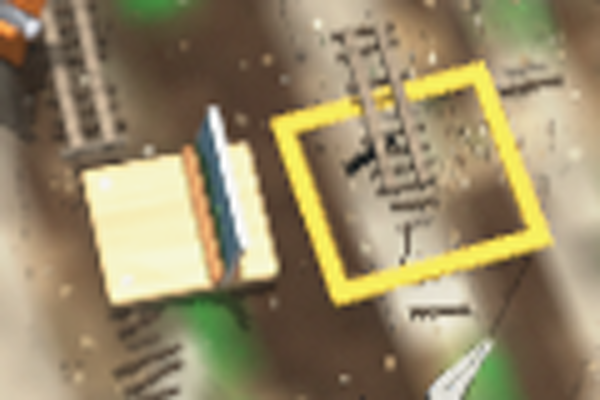

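Enlarged, the top view gives these crop pixels. The frame's outer corners are (272,118), (484,62), (552,243) and (338,306). The foot's top corners are (82,170), (247,142), (279,272) and (115,306), with the card on the frame side. The rack base's corners are (514,411), (583,402), (599,492) and (526,503).

Run:
```python
from h import *
s=load('scene');t=load('top')
A=lambda q:[(350+x/5-.4,170+y/5-.4) for x,y in q]
def rect(P,n):
    P=P[:,:2]; c=P.mean(0); x=(P[1]+P[2]-P[0]-P[3])/2; y=(P[0]+P[1]-P[2]-P[3])/2
    print(n,'c',c.round(4),'lx',np.linalg.norm(x).round(4),'ly',np.linalg.norm(y).round(4),'yawx',np.degrees(np.arctan2(x[1],x[0])).round(2),'yawy-90',(np.degrees(np.arctan2(y[1],y[0]))-90).round(2))
    return c
rect(onz(t,A([(272,118),(484,62),(552,243),(338,306)]),0),'frame')
rect(onz(t,A([(82,170),(247,142),(279,272),(115,306)]),.02),'foot')
r=[(190+(x-400)/3.333,190+(y-266)/3.325) for x,y in [(526,503),(514,411),(583,402),(599,492)]]
rect(onz(t,r,.005),'rack')
# scene (A in left-top of crC): scale x 120->400, y 80->266
S=lambda q:[(340+x/3.333,140+y/3.325) for x,y in q]
print(onz(s,S([(254,60),(378,115),(285,190)]),0).round(3), 'frame3 scene')
print(onz(s,S([(60,184),(142,238),(236,175)]),.02).round(3),'foot back-L/back.. scene')
# clouds
P=cloud(t)
m=(P[...,2]>.085)&(P[...,2]<.13)&(abs(P[...,0]-.48)<.08)&(abs(P[...,1]+.2)<.08)
q=P[m];print('card top',len(q),q.mean(0).round(3),q.max(0).round(3))
P=cloud(s)
hsv=cv2.cvtColor(s['color'],cv2.COLOR_BGR2HSV)
m=(P[...,2]>.06)&(P[...,2]<.13)&(abs(P[...,0]-.55)<.06)&(abs(P[...,1]-.28)<.06)
q=P[m];print('clip tails',len(q),q.min(0).round(3),q.max(0).round(3))
# tall obstacles in region
for T in (s,t):
    P=cloud(T);m=(P[...,2]>.08)&(P[...,2]<.45)&(P[...,0]>.3)&(P[...,0]<.8)&(abs(P[...,1])<.5)
    print(np.unique((P[m]/.05).round().astype(int)[:,:2],axis=0).__mul__(5).tolist())
```

```text
frame c [ 0.4792 -0.3503] lx 0.1485 ly 0.1313 yawx -92.88 yawy-90 -92.91
foot c [ 0.4974 -0.1927] lx 0.1084 ly 0.0905 yawx -97.81 yawy-90 -97.56
rack c [0.5548 0.2907] lx 0.0907 ly 0.0683 yawx -7.38 yawy-90 -10.44
[[ 0.536 -0.428  0.   ]
 [ 0.407 -0.415  0.   ]
 [ 0.415 -0.269 -0.   ]] frame3 scene
[[ 0.545 -0.142  0.02 ]
 [ 0.456 -0.123  0.02 ]
 [ 0.443 -0.237  0.02 ]] foot back-L/back.. scene
card top 88 [ 0.494 -0.21   0.1  ] [ 0.542 -0.202  0.11 ]
clip tails 168 [0.551 0.266 0.061] [0.58  0.315 0.093]
[[45, -20], [50, -20], [50, 10], [55, -20], [55, 10], [55, 15], [55, 25], [55, 30], [60, -15], [60, -10], [60, 30], [65, -35], [65, -30], [65, -15], [65, -10], [70, -40], [70, -35], [70, -30], [70, -15], [75, -40], [75, -35], [75, -30], [80, -45], [80, -40], [80, -35], [80, -30]]
[[45, -20], [50, -20], [50, 10], [55, -20], [55, 10], [55, 15], [55, 25], [55, 30], [60, -10], [60, 30], [65, -40], [65, -35], [65, -30], [65, -15], [65, -10], [70, -40], [70, -35], [70, -30], [70, -15], [75, -45], [75, -40], [75, -35], [75, -30], [80, -45], [80, -40], [80, -35], [80, -30]]
```

```bash
cat >> h.py <<'E'
def go(x,y,z,yaw):
    """rows shift needed: goal TCP xyz, goal yaw (deg) of tool x"""
    o=get_obs();M=R.from_quat(o['tool_rot']).as_matrix();d=M.T@(np.array([x,y,z])-o['position'])
    cur=np.degrees(np.arctan2(M[1,0],M[0,0]));dy=(yaw-cur+180)%360-180
    print('t',round(o['time_s'],2),'pos',np.round(o['position'],4),'yaw',cur.round(2),'tilt',np.degrees(np.arccos(-M[2,2])).round(2),'| d',d.round(4),'twist',(-np.radians(dy)).round(4),'F',np.round(o['contact_force'],1),'w',np.round(o['width'],4),'g',np.round(o['grasp_force'],1),'j',np.round(o['joint_pos'],2))
E
python3 - <<'E'
from h import *
for n in('top','scene'):
    P=cloud(load(n));m=(P[...,2]>.07)&(P[...,2]<.2)&(P[...,0]>.56)&(P[...,0]<.72)&(P[...,1]>-.22)&(P[...,1]<-.04)
    q=P[m];print(n,np.percentile(q,[0,2,98,100],axis=0).round(3))
go(.5088,-.1085,.15,82.3)
E
```

```text
top [[ 0.619 -0.162  0.07 ]
 [ 0.624 -0.159  0.071]
 [ 0.68  -0.1    0.126]
 [ 0.686 -0.097  0.127]]
scene [[ 0.613 -0.164  0.07 ]
 [ 0.619 -0.16   0.073]
 [ 0.676 -0.097  0.122]
 [ 0.68  -0.095  0.124]]
t 0.1 pos [ 0.1992 -0.6182  0.2216] yaw 17.87 tilt 0.09 | d [ 0.451  -0.39    0.0722] twist -1.1245 F [ 0.4  0.8 -0.3] w 0.0865 g 0.0 j [ 1.27  0.32 -0.07  1.45  0.02  1.37 -0.06]
```

```bash
python3 -m jog '[{"dx":0.441,"dy":-0.394,"dz":0.06,"twist":-1.1245},{"dx":0.441,"dy":-0.394,"dz":0.06,"twist":-1.1245},{"dx":0.441,"dy":-0.394,"dz":0.06,"twist":-1.1245},{"dx":0.441,"dy":-0.394,"dz":0.06,"twist":-1.1245},{"dx":0.441,"dy":-0.394,"dz":0.06,"twist":-1.1245},{"dx":0.441,"dy":-0.394,"dz":0.06,"twist":-1.1245},{"dx":0.441,"dy":-0.394,"dz":0.06,"twist":-1.1245},{"dx":0.441,"dy":-0.394,"dz":0.06,"twist":-1.1245},{"dx":0.441,"dy":-0.394,"dz":0.06,"twist":-1.1245},{"dx":0.441,"dy":-0.394,"dz":0.06,"twist":-1.1245},{"dx":0.441,"dy":-0.394,"dz":0.06,"twist":-1.1245},{"dx":0.441,"dy":-0.394,"dz":0.06,"twist":-1.1245},{"dx":0.441,"dy":-0.394,"dz":0.06,"twist":-1.1245},{"dx":0.441,"dy":-0.394,"dz":0.06,"twist":-1.1245},{"dx":0.441,"dy":-0.394,"dz":0.06,"twist":-1.1245},{"dx":0.441,"dy":-0.394,"dz":0.06,"twist":-1.1245}]' 0.03; python3 -c "
from h import *
go(.4989,-.107,.008,82.3)
c=cap('wrist');cv2.imwrite('pics/w1.png',c['color'])"
```

```text
time_s: 1.7
position: [0.4976, -0.1101, 0.1624]
tool_rot: [0.754, 0.657, -0.0, 0.0]
contact_force: [0.1, -0.2, 0.7]
width: 0.0296
grasp_force: 0.0
t 1.7 pos [ 0.4976 -0.1101  0.1624] yaw 82.12 tilt 0.04 | d [0.0034 0.0009 0.1544] twist -0.0031 F [ 0.1 -0.2  0.7] w 0.0296 g 0.0 j [ 0.76  0.1  -0.63  1.85  0.06  1.21 -0.02]
```

View pics/w1.png

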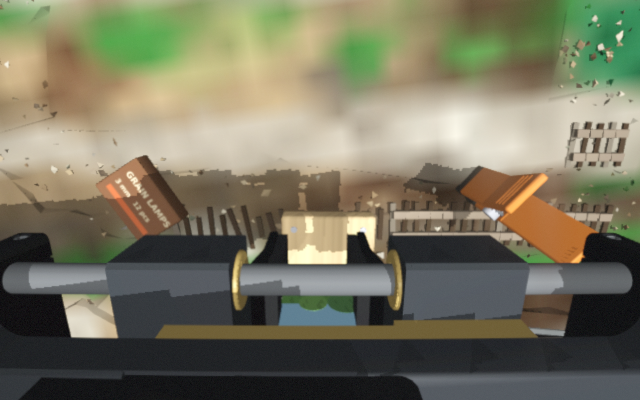

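The wrist view shows the foot's back top edge running from (282,212) to (375,213) between the fingers. The big orange clip at right (540,215) stays clear.

```bash
python3 -c "
from h import *
c=load('wrist');print(onz(c,[(282,212),(375,213),(328,212)],.02).round(4)); print(dep(c,[(328,222)]).round(3))
go(.4989,-.107,.008,82.3)"
```

```text
[[ 0.4612 -0.1281  0.02  ]
 [ 0.5475 -0.141   0.02  ]
 [ 0.5039 -0.134   0.02  ]]
[[ 0.503 -0.144  0.019]]
t 1.75 pos [ 0.4977 -0.11    0.1625] yaw 82.13 tilt 0.04 | d [0.0032 0.0008 0.1545] twist -0.0029 F [-0.8  0.5  0.3] w 0.0301 g 0.0 j [ 0.76  0.1  -0.63  1.85  0.06  1.21 -0.02]
```

```bash
python3 -m jog '[{"dx":0.008,"dy":0.001,"dz":0.05},{"dx":0.008,"dy":0.001,"dz":0.09},{"dx":0.008,"dy":0.001,"dz":0.13},{"dx":0.008,"dy":0.001,"dz":0.15},{"dx":0.008,"dy":0.001,"dz":0.1535},{"dx":0.008,"dy":0.001,"dz":0.1535},{"dx":0.004,"dy":0.001,"dz":0.1535},{"dx":0.000,"dy":0.001,"dz":0.1535},{"dx":-0.004,"dy":0.001,"dz":0.1535},{"dx":-0.006,"dy":0.001,"dz":0.1535},{"dx":-0.006,"dy":0.001,"dz":0.1535}]'
python3 -m jog '[{"dx":-0.002},{"dx":-0.004},{"dx":-0.006},{"dx":-0.006}]'
python3 -m jog '[{"dx":-0.002},{"dx":-0.004},{"dx":-0.006},{"dx":-0.006}]'
```

```text
$[0]: bad value
$[0]: bad value
$[0]: bad value
```

```bash
python3 -m jog '[{"dx":0.008,"dy":0.001,"dz":0.05,"twist":0},{"dx":0.008,"dy":0.001,"dz":0.09,"twist":0},{"dx":0.008,"dy":0.001,"dz":0.13,"twist":0},{"dx":0.008,"dy":0.001,"dz":0.15,"twist":0},{"dx":0.008,"dy":0.001,"dz":0.1535,"twist":0},{"dx":0.008,"dy":0.001,"dz":0.1535,"twist":0},{"dx":0.004,"dy":0.001,"dz":0.1535,"twist":0},{"dx":0.000,"dy":0.001,"dz":0.1535,"twist":0},{"dx":-0.004,"dy":0.001,"dz":0.1535,"twist":0},{"dx":-0.006,"dy":0.001,"dz":0.1535,"twist":0},{"dx":-0.006,"dy":0.001,"dz":0.1535,"twist":0}]'
python3 -m jog '[{"dx":-0.002,"dy":0,"dz":0,"twist":0},{"dx":-0.004,"dy":0,"dz":0,"twist":0},{"dx":-0.006,"dy":0,"dz":0,"twist":0},{"dx":-0.006,"dy":0,"dz":0,"twist":0}]'
python3 -m jog '[{"dx":-0.002,"dy":0,"dz":0,"twist":0},{"dx":-0.004,"dy":0,"dz":0,"twist":0},{"dx":-0.006,"dy":0,"dz":0,"twist":0},{"dx":-0.006,"dy":0,"dz":0,"twist":0}]'
```

```text
time_s: 2.85
position: [0.4985, -0.1152, 0.0094]
tool_rot: [0.753, 0.658, -0.0, 0.0]
contact_force: [0.5, -0.4, -0.6]
width: 0.0296
grasp_force: 0.0
time_s: 3.25
position: [0.4975, -0.1208, 0.009]
tool_rot: [0.753, 0.658, -0.0, -0.0]
contact_force: [-0.2, -0.6, 0.0]
width: 0.0302
grasp_force: 0.0
time_s: 3.65
position: [0.4967, -0.1263, 0.009]
tool_rot: [0.753, 0.658, -0.0, -0.0]
contact_force: [-0.3, 0.5, 1.0]
width: 0.0298
grasp_force: 0.3
```

```bash
python3 -m jog '[{"dx":-0.003,"dy":0,"dz":0,"twist":0},{"dx":-0.006,"dy":0,"dz":0,"twist":0},{"dx":-0.010,"dy":0,"dz":0,"twist":0},{"dx":-0.014,"dy":0,"dz":0,"twist":0},{"dx":-0.018,"dy":0,"dz":0,"twist":0},{"dx":-0.022,"dy":0,"dz":0,"twist":0}]'
python3 -c "
from h import *
c=cap('top');cv2.imwrite('pics/t1.png',cv2.resize(c['color'][170:250,350:470],(600,400),interpolation=cv2.INTER_CUBIC))"
```

```text
time_s: 4.25
position: [0.4937, -0.1486, 0.009]
tool_rot: [0.753, 0.658, -0.0, -0.0]
contact_force: [0.2, 1.5, 0.0]
width: 0.0295
grasp_force: 1.0
```

View pics/t1.png

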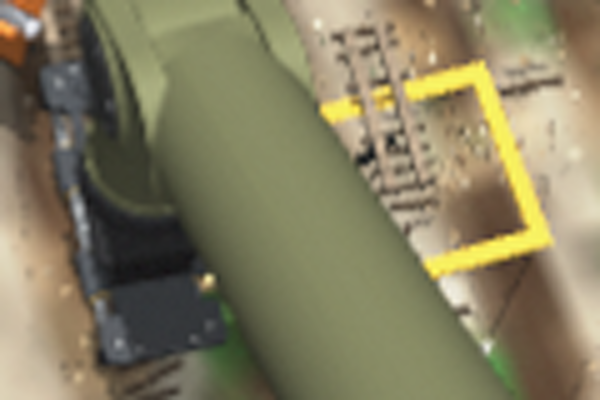

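The arm hides the stand from the top camera. The force reading shows contact, so I push most of the way while turning, then check.

```bash
python3 -m jog '[{"dx":-0.008,"dy":-0.0003,"dz":0,"twist":-0.006},{"dx":-0.016,"dy":-0.0006,"dz":0,"twist":-0.012},{"dx":-0.024,"dy":-0.0009,"dz":0,"twist":-0.018},{"dx":-0.032,"dy":-0.0012,"dz":0,"twist":-0.024},{"dx":-0.040,"dy":-0.0015,"dz":0,"twist":-0.030},{"dx":-0.048,"dy":-0.0018,"dz":0,"twist":-0.036},{"dx":-0.056,"dy":-0.0021,"dz":0,"twist":-0.042},{"dx":-0.064,"dy":-0.0024,"dz":0,"twist":-0.048},{"dx":-0.072,"dy":-0.0027,"dz":0,"twist":-0.054},{"dx":-0.080,"dy":-0.003,"dz":0,"twist":-0.060},{"dx":-0.088,"dy":-0.0033,"dz":0,"twist":-0.066},{"dx":-0.096,"dy":-0.0036,"dz":0,"twist":-0.072},{"dx":-0.104,"dy":-0.0039,"dz":0,"twist":-0.078},{"dx":-0.112,"dy":-0.0042,"dz":0,"twist":-0.084},{"dx":-0.117,"dy":-0.0043,"dz":0,"twist":-0.0855},{"dx":-0.12,"dy":-0.0043,"dz":0,"twist":-0.0855}]'
python3 -c "
from h import *
go(.4725,-.282,.009,87.1)
c=cap('scene');t=cap('top');w=cap('wrist')
cv2.imwrite('pics/s2.png',np.vstack([np.hstack([cv2.resize(c['color'][130:220,350:470],(400,300),interpolation=cv2.INTER_CUBIC),cv2.resize(t['color'][170:260,350:470],(400,300),interpolation=cv2.INTER_CUBIC)]),np.hstack([cv2.resize(w['color'][180:270,260:380],(400,300)),cv2.resize(w['color'],(400,300))])]))"
```

```text
time_s: 5.9
position: [0.4733, -0.2672, 0.009]
tool_rot: [0.724, 0.689, -0.0, -0.0]
contact_force: [0.7, 2.7, -0.3]
width: 0.0302
grasp_force: 1.0
t 5.9 pos [ 0.4733 -0.2672  0.009 ] yaw 87.16 tilt 0.01 | d [-0.0148 -0.0001  0.    ] twist 0.001 F [ 0.7  2.7 -0.3] w 0.0302 g 1.0 j [ 0.93  0.36 -0.53  1.92  0.22  0.93  0.24]
```

View pics/s2.png

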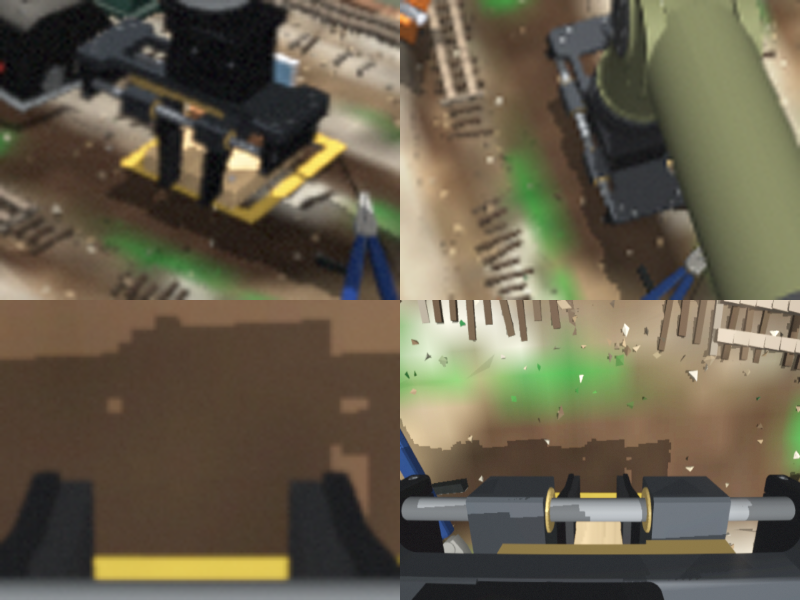

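The wrist crop shows the tape's outer -x edge at crop row 557 (image row 257), spanning columns 288 to 347. The scene crop shows the foot mostly inside the frame.

```bash
python3 -c "
from h import *
c=load('wrist');p=onz(c,[(288,257),(347,257)],0);print(p.round(4))
s=load('scene');f=lambda x,y:(350+x/3.333,130+y/3.333)
print(onz(s,[f(122,162),f(250,222),f(346,147)],0).round(4)); print(onz(s,[f(235,203)],.0).round(4))
print(proj(c,[[.478+.03,-.2,0],[.478,-.272,0]]).round(1))"
```

```text
[[ 0.4564 -0.2738  0.    ]
 [ 0.4886 -0.2754  0.    ]]
[[ 0.5451 -0.2801  0.    ]
 [ 0.4172 -0.2704  0.    ]
 [ 0.4072 -0.4179  0.    ]]
[[ 0.44   -0.2862  0.    ]]
[[382.6 113.2]
 [327.4 252.1]]
```

```bash
cat >> h.py <<'E'
FC=np.array([.479,-.3497]);a=np.radians(-92.9);U=np.array([np.cos(a),np.sin(a)]);V=np.array([-U[1],U[0]])
def foot(c):
    P=cloud(c);hsv=cv2.cvtColor(c['color'],cv2.COLOR_BGR2HSV);b=c['color'].astype(int)
    fx=(P[...,:2]-FC)@U;fy=(P[...,:2]-FC)@V
    m=(abs(P[...,2]-.02)<.008)&(b[...,2]>170)&(b[...,2]-b[...,0]>30)&(b[...,2]-b[...,0]<130)&(abs(fx)<.09)&(abs(fy)<.08)
    n,l,st,_=cv2.connectedComponentsWithStats(m.astype('uint8'))
    if n<2: return print('none')
    m=l==1+np.argmax(st[1:,4]); 
    # refine: intersect pixel rays with z=.02
    v,u=np.nonzero(m);q=onz(c,np.c_[u,v],.02)[:,:2]-FC;q=np.c_[q@U,q@V]
    print(len(q),'fx',np.percentile(q[:,0],[0,2,98,100]).round(4),'fy',np.percentile(q[:,1],[0,2,98,100]).round(4)); 
    r=cv2.minAreaRect((q*1000).astype('float32'));print('minrect mm',r)
    # back edge fit
    B=[(yy,q[abs(q[:,1]-yy)<.003][:,0].min()) for yy in np.arange(-.04,.041,.006) if (abs(q[:,1]-yy)<.003).sum()>2]
    print('back edge',np.round(B,4).tolist())
E
python3 -c "
from h import *
foot(load('scene'))"
```

```text
75 fx [-0.0726 -0.0713 -0.0204 -0.0195] fy [-0.0457 -0.0452 -0.0157 -0.0133]
minrect mm ((-45.403865814208984, -33.322731018066406), (59.21902084350586, 23.893383026123047), 18.359458923339844)
back edge [[-0.04, -0.0721], [-0.034, -0.0681], [-0.028, -0.0501], [-0.022, -0.0477], [-0.016, -0.0334]]
```

```bash
python3 -m jog '[{"dx":-0.004,"dy":0,"dz":0,"twist":0},{"dx":-0.009,"dy":0,"dz":0,"twist":0},{"dx":-0.013,"dy":0,"dz":0,"twist":0},{"dx":-0.016,"dy":0,"dz":0,"twist":0},{"dx":-0.016,"dy":0,"dz":0,"twist":0},{"dx":-0.01,"dy":0,"dz":0,"twist":0},{"dx":0.01,"dy":0,"dz":0,"twist":0},{"dx":0.045,"dy":0,"dz":0,"twist":0},{"dx":0.07,"dy":0,"dz":-0.03,"twist":0},{"dx":0.09,"dy":0,"dz":-0.08,"twist":0},{"dx":0.1,"dy":0,"dz":-0.13,"twist":0},{"dx":0.14,"dy":0,"dz":-0.16,"twist":0},{"dx":0.19,"dy":0,"dz":-0.18,"twist":0},{"dx":0.24,"dy":0,"dz":-0.18,"twist":0},{"dx":0.24,"dy":0,"dz":-0.18,"twist":0}]'
python3 -c "
from h import *
t=cap('top');s=cap('scene');foot(t);foot(s)
cv2.imwrite('pics/s3.png',np.hstack([cv2.resize(s['color'][130:220,350:470],(400,300),interpolation=cv2.INTER_CUBIC),cv2.resize(t['color'][170:260,350:470],(400,300),interpolation=cv2.INTER_CUBIC)]))"
```

```text
time_s: 7.55
position: [0.4859, -0.02, 0.1906]
tool_rot: [0.721, 0.693, 0.001, 0.001]
contact_force: [0.4, -0.7, -0.6]
width: 0.0299
grasp_force: 0.0
528 fx [-0.0564 -0.0551  0.0088  0.0173] fy [-0.0445 -0.0426  0.045   0.0469]
minrect mm ((-19.553688049316406, 1.1784591674804688), (91.38116455078125, 73.65985107421875), 89.96514129638672)
back edge [[-0.04, -0.0564], [-0.034, -0.0542], [-0.028, -0.0551], [-0.022, -0.056], [-0.016, -0.0549], [-0.01, -0.0558], [-0.004, -0.0557], [0.002, -0.0546], [0.008, -0.0555], [0.014, -0.0564], [0.02, -0.0553], [0.026, -0.0562], [0.032, -0.0551], [0.038, -0.056]]
459 fx [-0.0624 -0.059   0.0101  0.0119] fy [-0.0475 -0.0458  0.0412  0.043 ]
minrect mm ((-25.14212417602539, -2.2207069396972656), (73.96826934814453, 90.55303955078125), 0.436143696308136)
back edge [[-0.04, -0.0606], [-0.034, -0.0583], [-0.028, -0.06], [-0.022, -0.0595], [-0.016, -0.059], [-0.01, -0.0585], [-0.004, -0.0597], [0.002, -0.0574], [0.008, -0.0592], [0.014, -0.0586], [0.02, -0.0599], [0.026, -0.0576], [0.032, -0.057], [0.038, -0.0624]]
```

View pics/s3.png

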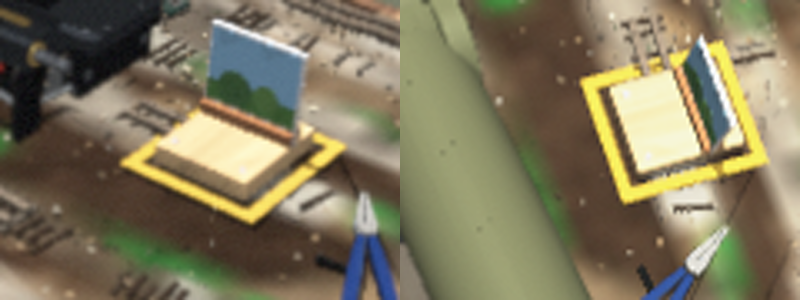

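The foot now sits centred and square inside the frame, and the card is upright. I move on to the clip with the gripper fully open.

```bash
python3 -c "
from h import *
go(.605,.285,.22,171)"
```

```text
t 7.65 pos [ 0.4852 -0.0252  0.1893] yaw 87.43 tilt 0.11 | d [ 0.3152  0.1058 -0.0311] twist -1.4585 F [-0.2 -0.5  0.1] w 0.0298 g 0.0 j [ 0.75  0.02 -0.75  1.87  0.02  1.25 -0.06]
```

```bash
python3 -m jog '[{"dx":0.315,"dy":0.106,"dz":-0.031,"twist":-1.4585},{"dx":0.315,"dy":0.106,"dz":-0.031,"twist":-1.4585},{"dx":0.315,"dy":0.106,"dz":-0.031,"twist":-1.4585},{"dx":0.315,"dy":0.106,"dz":-0.031,"twist":-1.4585},{"dx":0.315,"dy":0.106,"dz":-0.031,"twist":-1.4585},{"dx":0.315,"dy":0.106,"dz":-0.031,"twist":-1.4585},{"dx":0.315,"dy":0.106,"dz":-0.031,"twist":-1.4585},{"dx":0.315,"dy":0.106,"dz":-0.031,"twist":-1.4585},{"dx":0.315,"dy":0.106,"dz":-0.031,"twist":-1.4585},{"dx":0.315,"dy":0.106,"dz":-0.031,"twist":-1.4585},{"dx":0.315,"dy":0.106,"dz":-0.031,"twist":-1.4585},{"dx":0.315,"dy":0.106,"dz":-0.031,"twist":-1.4585},{"dx":0.315,"dy":0.106,"dz":-0.031,"twist":-1.4585},{"dx":0.315,"dy":0.106,"dz":-0.031,"twist":-1.4585}]' 0.087
python3 -c "
from h import *
go(.605,.285,.22,171)
c=cap('wrist');cv2.imwrite('pics/w4.png',c['color'])"
```

```text
time_s: 9.05
position: [0.6067, 0.2821, 0.2199]
tool_rot: [0.081, 0.997, -0.0, 0.0]
contact_force: [0.7, -0.6, 0.5]
width: 0.0868
grasp_force: 0.0
t 9.05 pos [0.6067 0.2821 0.2199] yaw 170.66 tilt 0.04 | d [ 0.0022  0.0026 -0.0001] twist -0.0059 F [ 0.7 -0.6  0.5] w 0.0868 g 0.0 j [ 0.23  0.57 -1.05  1.37  0.49  1.47  0.62]
```

View pics/w4.png

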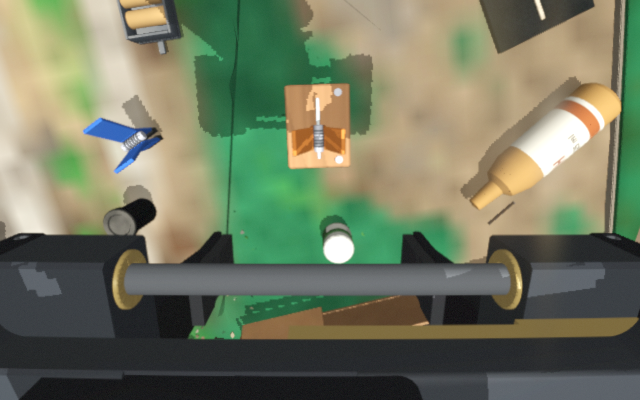

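The wrist view shows the rack's corners at (286,86), (349,84), (351,167) and (289,168). The clip's spring and pivot are near (319,135), its tails spread left and right from (298,145) to (342,145), and the fin runs vertically at (318,105).

```bash
python3 -c "
from h import *
c=load('wrist')
q=onz(c,[(286,86),(349,84),(351,167),(289,168)],.005)[:,:2];print(q.round(4),q.mean(0).round(4))
e=(q[2]+q[3]-q[0]-q[1])/2;f=(q[1]+q[2]-q[0]-q[3])/2
print(np.linalg.norm(e),np.linalg.norm(f),np.degrees(np.arctan2(e[1],e[0])),np.degrees(np.arctan2(f[1],f[0]))-90)
print('fin',onz(c,[(318,97),(318,128)],.036).round(4))
P=cloud(c);yaw=np.radians(-9.5);X=np.array([np.cos(yaw),np.sin(yaw)]);Y=np.array([-X[1],X[0]])
b=c['color'].astype(int)
for lo,hi in [(.055,.068),(.068,.08),(.08,.1)]:
    m=(P[...,2]>lo)&(P[...,2]<hi)&(abs(P[...,0]-.56)<.06)&(abs(P[...,1]-.29)<.06)
    d=P[m][:,:2]-q.mean(0);a=np.c_[d@X,d@Y];print(lo,len(a),np.percentile(a,[2,50,98],axis=0).round(4).tolist())
"
```

```text
[[0.5073 0.2649]
 [0.5161 0.3309]
 [0.6042 0.3209]
 [0.5941 0.2521]] [0.5554 0.2922]
0.08814975956799131 0.06805955114435851 -7.449724247120738 -7.9726333059945205
fin [[0.5248 0.2963 0.036 ]
 [0.5542 0.2915 0.036 ]]
0.055 243 [[-0.0022, -0.0137], [0.0079, -0.0085], [0.0185, 0.0111]]
0.068 263 [[-0.003, -0.0177], [0.0076, -0.0128], [0.0185, 0.0156]]
0.08 406 [[-0.0024, -0.024], [0.008, -0.0177], [0.019, 0.0214]]
```

```bash
python3 -c "
from h import *
go(.563,.290,.067,171.7)"
```

```text
t 9.1 pos [0.6067 0.2823 0.22  ] yaw 170.69 tilt 0.03 | d [0.0444 0.0006 0.153 ] twist -0.0177 F [ 0.1 -0.5 -0.5] w 0.0868 g 0.0 j [ 0.23  0.57 -1.05  1.37  0.49  1.47  0.62]
```

```bash
python3 -m jog '[{"dx":0.03,"dy":0,"dz":0.03,"twist":-0.0177},{"dx":0.044,"dy":0,"dz":0.06,"twist":-0.0177},{"dx":0.044,"dy":0,"dz":0.08,"twist":-0.0177},{"dx":0.044,"dy":0,"dz":0.1,"twist":-0.0177},{"dx":0.044,"dy":0,"dz":0.1,"twist":-0.0177},{"dx":0.044,"dy":0,"dz":0.1,"twist":-0.0177}]'
python3 -c "
from h import *
go(.563,.290,.067,171.7)"
```

```text
time_s: 9.7
position: [0.5633, 0.2897, 0.1204]
tool_rot: [0.072, 0.997, -0.0, 0.0]
contact_force: [-0.4, -0.1, -0.6]
width: 0.087
grasp_force: 0.0
t 9.7 pos [0.5633 0.2897 0.1204] yaw 171.75 tilt 0.0 | d [0.0003 0.0002 0.0534] twist 0.0009 F [-0.4 -0.1 -0.6] w 0.087 g 0.0 j [ 0.26  0.57 -1.05  1.59  0.51  1.28  0.55]
```

Descend, then close.

```bash
python3 -m jog '[{"dx":0,"dy":0,"dz":0.02,"twist":0},{"dx":0,"dy":0,"dz":0.04,"twist":0},{"dx":0,"dy":0,"dz":0.0535,"twist":0},{"dx":0,"dy":0,"dz":0.0535,"twist":0},{"dx":0,"dy":0,"dz":0.0535,"twist":0}]'
python3 -m jog '[{"dx":0,"dy":0,"dz":0,"twist":0},{"dx":0,"dy":0,"dz":0,"twist":0},{"dx":0,"dy":0,"dz":0,"twist":0},{"dx":0,"dy":0,"dz":0,"twist":0},{"dx":0,"dy":0,"dz":0,"twist":0},{"dx":0,"dy":0,"dz":0,"twist":0},{"dx":0,"dy":0,"dz":0,"twist":0},{"dx":0,"dy":0,"dz":0,"twist":0},{"dx":0,"dy":0,"dz":0,"twist":0},{"dx":0,"dy":0,"dz":0,"twist":0},{"dx":0,"dy":0,"dz":0,"twist":0},{"dx":0,"dy":0,"dz":0,"twist":0}]' 0.008
```

```text
time_s: 10.2
position: [0.5636, 0.2902, 0.0674]
tool_rot: [0.072, 0.997, 0.0, 0.0]
contact_force: [-0.8, 0.2, 0.4]
width: 0.0869
grasp_force: 0.0
time_s: 11.4
position: [0.5634, 0.2902, 0.0669]
tool_rot: [0.072, 0.997, 0.0, 0.0]
contact_force: [0.2, 2.1, 4.7]
width: 0.016
grasp_force: 30.0
```

```bash
python3 -m jog '[{"dx":0,"dy":0,"dz":-0.01,"twist":0},{"dx":0,"dy":0,"dz":-0.03,"twist":0},{"dx":0,"dy":0,"dz":-0.05,"twist":0},{"dx":0,"dy":0,"dz":-0.08,"twist":0},{"dx":0,"dy":0,"dz":-0.11,"twist":0},{"dx":0,"dy":0,"dz":-0.14,"twist":0},{"dx":0,"dy":0,"dz":-0.17,"twist":0},{"dx":0,"dy":0,"dz":-0.17,"twist":0},{"dx":0,"dy":0,"dz":-0.17,"twist":0}]'
python3 -c "
from h import *
o=get_obs();s=cap('scene');P=cloud(s);M=R.from_quat(o['tool_rot']).as_matrix();print(o['position'].round(4),o['contact_force'].round(1))
L=(P-o['position'])@M  # tool coords
b=s['color'].astype(int);org=(b[...,2]-b[...,0]>60)
m=(abs(L[...,0])<.04)&(abs(L[...,1])<.04)&(L[...,2]>-.03)&(L[...,2]<.09)
q=L[m&org];print('orange',len(q),np.percentile(q,[1,50,99],axis=0).round(4).tolist())
for z in np.arange(0,.08,.01):
    k=m&(abs(L[...,2]-z)<.005);q=L[k]
    if len(q)>3:print(z.round(2),len(q),np.percentile(q[:,:2],[3,97],axis=0).round(4).tolist())
u=proj(s,[o['position']])[0];print(u)
x,y=int(u[0]),int(u[1]);cr=s['color'][max(0,y-30):y+50,x-60:x+60];np.save('cr.npy',cr)
cv2.imwrite('pics/s5.png',cv2.resize(cr,(720,cr.shape[0]*6),interpolation=cv2.INTER_CUBIC))
"
```

```text
time_s: 12.3
position: [0.563, 0.2893, 0.2367]
tool_rot: [0.072, 0.997, -0.0, 0.0]
contact_force: [0.7, 0.1, -0.3]
width: 0.0155
grasp_force: 30.0
[0.563  0.2893 0.2367] [ 0.7  0.1 -0.3]
orange 350 [[-0.011, -0.0126, -0.024], [0.005, 0.0055, 0.0158], [0.0121, 0.0177, 0.0505]]
0.0 70 [[-0.0079, -0.0144], [0.0119, 0.0178]]
0.01 47 [[-0.0065, -0.0063], [0.0116, 0.0093]]
0.02 75 [[-0.0083, -0.0064], [0.013, 0.0105]]
0.03 60 [[-0.011, -0.0098], [0.0121, 0.013]]
0.04 56 [[-0.0094, -0.0119], [0.0117, 0.0168]]
0.05 65 [[-0.01, -0.0149], [0.012, 0.019]]
0.06 37 [[-0.0099, -0.0171], [0.0117, 0.0207]]
[215.86123339 202.84459691]
```

```bash
python3 -c "
from h import *
s=load('scene');o=get_obs();M=R.from_quat(o['tool_rot']).as_matrix();L=(cloud(s)-o['position'])@M
b=s['color'].astype(int);m=(abs(L[...,0])<.03)&(abs(L[...,1])<.03)&(L[...,2]>.03)&(L[...,2]<.09)
print('jaw bottom',np.sort(L[m][:,2])[-12:].round(4))
go(.53,-.369,.237,177.1)"
```

```text
jaw bottom [0.0575 0.0576 0.0577 0.0577 0.0578 0.058  0.0583 0.0586 0.0589 0.059
 0.0597 0.0601]
t 12.35 pos [0.5627 0.2889 0.2356] yaw 171.76 tilt 0.12 | d [-6.190e-02 -6.558e-01 -3.000e-04] twist -0.0932 F [ 0.2  1.1 -1.8] w 0.0158 g 30.0 j [ 0.28  0.49 -1.1   1.45  0.44  1.47  0.61]
```

View pics/s5.png

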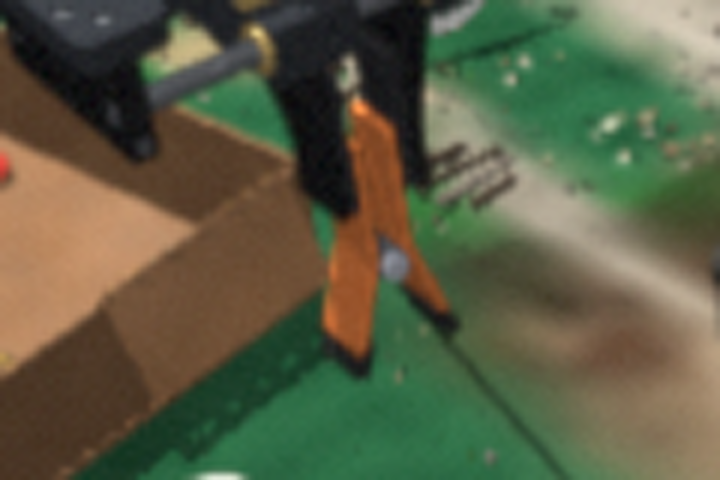

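The crop shows the clip held upright between the fingers with its tails parallel, the pivot pin at (395,262) and the jaws spread at (347,360) and (437,322). I carry it to just beside the card.

```bash
python3 -m jog '[{"dx":-0.002,"dy":-0.02,"dz":-0.005,"twist":-0.01},{"dx":-0.006,"dy":-0.06,"dz":-0.005,"twist":-0.02},{"dx":-0.01,"dy":-0.105,"dz":-0.005,"twist":-0.03},{"dx":-0.014,"dy":-0.15,"dz":-0.005,"twist":-0.03},{"dx":-0.018,"dy":-0.195,"dz":-0.005,"twist":-0.04},{"dx":-0.023,"dy":-0.24,"dz":-0.005,"twist":-0.05},{"dx":-0.027,"dy":-0.285,"dz":-0.005,"twist":-0.05},{"dx":-0.031,"dy":-0.33,"dz":-0.005,"twist":-0.06},{"dx":-0.035,"dy":-0.375,"dz":-0.005,"twist":-0.07},{"dx":-0.04,"dy":-0.42,"dz":-0.005,"twist":-0.07},{"dx":-0.044,"dy":-0.465,"dz":-0.005,"twist":-0.08},{"dx":-0.048,"dy":-0.51,"dz":-0.005,"twist":-0.09},{"dx":-0.052,"dy":-0.55,"dz":-0.005,"twist":-0.093},{"dx":-0.056,"dy":-0.59,"dz":-0.005,"twist":-0.093},{"dx":-0.06,"dy":-0.625,"dz":-0.005,"twist":-0.093},{"dx":-0.062,"dy":-0.645,"dz":-0.005,"twist":-0.093},{"dx":-0.062,"dy":-0.656,"dz":-0.005,"twist":-0.093},{"dx":-0.062,"dy":-0.656,"dz":-0.005,"twist":-0.093},{"dx":-0.062,"dy":-0.656,"dz":-0.005,"twist":-0.093}]'
python3 -c "
from h import *
go(.479,-.369,.237,177.1)
for n in('wrist','top','scene'):
    c=cap(n);P=cloud(c)
    m=(P[...,2]>.07)&(P[...,2]<.118)&(abs(P[...,0]-.48)<.06)&(abs(P[...,1]+.37)<.035)
    q=P[m];print(n,len(q), np.percentile(q,[1,50,99],axis=0).round(4).tolist())
    if len(q)<20: continue
    k=(q[:,2]>.098);t=q[k][:,:2]
    if k.sum()>5: print(' top pts',k.sum(),'x',t[:,0].min().round(4),t[:,0].max().round(4),'fit y(x)',np.polyfit(t[:,0]-.479,t[:,1],1).round(4))
"
```

```text
time_s: 14.25
position: [0.5313, -0.3659, 0.2415]
tool_rot: [0.024, 1.0, 0.001, -0.0]
contact_force: [0.8, 0.3, -1.4]
width: 0.0159
grasp_force: 30.0
t 14.25 pos [ 0.5313 -0.3659  0.2415] yaw 177.26 tilt 0.08 | d [ 0.0521 -0.0056  0.0045] twist 0.0029 F [ 0.8  0.3 -1.4] w 0.0159 g 30.0 j [ 1.3   0.48 -1.03  1.41  0.41  1.48  1.81]
wrist 705 [[0.4327, -0.3739, 0.1013], [0.4733, -0.3698, 0.1044], [0.5208, -0.3656, 0.1062]]
 top pts 705 x 0.4317 0.522 fit y(x) [-0.0458 -0.37  ]
top 148 [[0.4355, -0.3729, 0.0703], [0.4782, -0.3676, 0.0956], [0.524, -0.3639, 0.1096]]
 top pts 68 x 0.4358 0.5232 fit y(x) [-0.0418 -0.3686]
scene 355 [[0.4339, -0.374, 0.0702], [0.4768, -0.3671, 0.0893], [0.5216, -0.3604, 0.1064]]
 top pts 94 x 0.4343 0.5205 fit y(x) [-0.052  -0.3675]
```

```bash
python3 -m jog '[{"dx":0.015,"dy":0.001,"dz":0,"twist":0},{"dx":0.035,"dy":0.003,"dz":0,"twist":0},{"dx":0.048,"dy":0.003,"dz":0.01,"twist":0},{"dx":0.053,"dy":0.003,"dz":0.025,"twist":0},{"dx":0.053,"dy":0.003,"dz":0.04,"twist":0},{"dx":0.053,"dy":0.003,"dz":0.05,"twist":0},{"dx":0.053,"dy":0.003,"dz":0.05,"twist":0},{"dx":0.053,"dy":0.003,"dz":0.05,"twist":0}]'
python3 -c "
from h import *
go(.4775,-.3695,.142,177.4)
o=get_obs();M=R.from_quat(o['tool_rot']).as_matrix()
for n in('wrist','top','scene'):
    c=cap(n);P=cloud(c);L=(P-o['position'])@M
    m=(abs(L[...,0])<.02)&(abs(L[...,1])<.03)&(L[...,2]>.03)&(L[...,2]<.075)
    q=L[m];print(n,len(q))
    for lo in (.03,.04,.05,.056):
        k=q[(q[:,2]>lo)&(q[:,2]<lo+.01)]
        if len(k)>3:print('  ',lo,len(k),np.percentile(k,[2,98],axis=0).round(4).tolist())
    m=(P[...,2]>.085)&(P[...,2]<.112)&(abs(P[...,0]-.48)<.06)&(abs(P[...,1]+.37)<.03);t=L[m]
    if len(t)>20:print('  card tool y fit over tool x',np.polyfit(t[:,0],t[:,1],1).round(4),'x',t[:,0].min().round(4),t[:,0].max().round(4),len(t))
"
```

```text
time_s: 15.2
position: [0.4785, -0.3623, 0.1916]
tool_rot: [0.025, 1.0, 0.0, 0.0]
contact_force: [0.4, 0.7, -0.4]
width: 0.0156
grasp_force: 30.0
t 15.2 pos [ 0.4785 -0.3623  0.1916] yaw 177.16 tilt 0.03 | d [ 0.0007 -0.0073  0.0496] twist -0.0042 F [ 0.4  0.7 -0.4] w 0.0156 g 30.0 j [ 1.43  0.41 -1.05  1.6   0.36  1.35  1.86]
wrist 706
   0.03 212 [[-0.0026, -0.0138, 0.0302], [0.0114, 0.0138, 0.0397]]
   0.04 249 [[-0.0052, -0.017, 0.0403], [0.0115, 0.017, 0.0498]]
   0.05 235 [[-0.0083, -0.0198, 0.0502], [0.0117, 0.0197, 0.0593]]
   0.056 111 [[-0.0088, -0.02, 0.0561], [0.0117, 0.0198, 0.0611]]
  card tool y fit over tool x [-0.0023 -0.0077] x -0.0428 0.0465 568
top 30
   0.03 9 [[-0.0117, 0.0091, 0.0304], [0.0071, 0.0144, 0.0387]]
   0.04 12 [[-0.0037, -0.0126, 0.043], [0.0075, 0.0209, 0.0495]]
   0.05 7 [[-0.005, -0.0148, 0.0508], [0.0078, 0.0199, 0.0593]]
   0.056 4 [[-0.0055, 0.0168, 0.0582], [0.0052, 0.0199, 0.0623]]
  card tool y fit over tool x [-0.0012 -0.006 ] x -0.0464 0.0429 63
scene 128
   0.03 37 [[-0.0109, -0.0104, 0.0303], [0.0114, 0.0148, 0.0393]]
   0.04 48 [[-0.0107, -0.0142, 0.0403], [0.0103, 0.0199, 0.0497]]
   0.05 40 [[-0.011, -0.0172, 0.0503], [0.0116, 0.0204, 0.0596]]
   0.056 20 [[-0.0117, -0.0178, 0.0565], [0.0105, 0.0202, 0.061]]
  card tool y fit over tool x [ 0.0079 -0.0052] x -0.046 0.0446 212
```

```bash
python3 -m jog '[{"dx":0.0,"dy":-0.004,"dz":0,"twist":0},{"dx":0.0005,"dy":-0.0075,"dz":0,"twist":0},{"dx":0.0005,"dy":-0.0075,"dz":0,"twist":0},{"dx":0.0005,"dy":-0.0075,"dz":0,"twist":0},{"dx":0.0005,"dy":-0.0075,"dz":0,"twist":0}]'
cat > chk.py <<'E'
from h import *
go(.4775,-.3695,.142,177.2)
o=get_obs();M=R.from_quat(o['tool_rot']).as_matrix()
for n in('wrist','scene'):
    c=cap(n);P=cloud(c);L=(P-o['position'])@M
    b=c['color'].astype(int)
    m=(abs(L[...,0])<.02)&(abs(L[...,1])<.03)&(L[...,2]>.05)&(L[...,2]<.065)&(abs(L[...,1])>.009)
    q=L[m];print(n,len(q),np.percentile(q,[2,98],axis=0).round(4).tolist())
    m=(P[...,2]>.09)&(P[...,2]<.112)&(abs(L[...,0])<.05)&(abs(L[...,0])>.018)&(abs(L[...,1])<.02);t=L[m]
    if len(t)>20:print('  card y(x)',np.polyfit(t[:,0],t[:,1],1).round(4),'x',t[:,0].min().round(4),t[:,0].max().round(4),len(t),'ztop',P[m][:,2].max().round(4),np.median(P[m][:,2]).round(4))
E
python3 chk.py
```

```text
time_s: 15.85
position: [0.477, -0.3701, 0.1915]
tool_rot: [0.025, 1.0, 0.0, 0.0]
contact_force: [0.4, -0.5, -0.2]
width: 0.0162
grasp_force: 30.0
t 15.85 pos [ 0.477  -0.3701  0.1915] yaw 177.1 tilt 0.01 | d [-0.0005  0.0006  0.0495] twist -0.0017 F [ 0.4 -0.5 -0.2] w 0.0162 g 30.0 j [ 1.44  0.42 -1.04  1.59  0.37  1.35  1.87]
wrist 243 [[-0.0086, -0.0199, 0.0501], [0.0116, 0.0197, 0.0604]]
  card y(x) [-0.0051  0.0002] x -0.0451 0.0453 283 ztop 0.1063 0.1044
scene 47 [[-0.0107, -0.0163, 0.0501], [0.0115, 0.0219, 0.0612]]
  card y(x) [0.0096 0.003 ] x -0.0469 0.0442 99 ztop 0.1071 0.0988
```

Centred and square. Next I lower it 49 mm gently.

```bash
python3 -m jog '[{"dx":0,"dy":0,"dz":0.01,"twist":0},{"dx":0,"dy":0,"dz":0.02,"twist":0},{"dx":0,"dy":0,"dz":0.027,"twist":0},{"dx":0,"dy":0,"dz":0.033,"twist":0},{"dx":0,"dy":0,"dz":0.039,"twist":0},{"dx":0,"dy":0,"dz":0.044,"twist":0},{"dx":0,"dy":0,"dz":0.049,"twist":0},{"dx":0,"dy":0,"dz":0.049,"twist":0},{"dx":0,"dy":0,"dz":0.049,"twist":0},{"dx":0,"dy":0,"dz":0.049,"twist":0},{"dx":0,"dy":0,"dz":0.049,"twist":0}]'
python3 chk.py
python3 -c "
from h import *
foot(load('scene'));t=cap('top');foot(t);P=cloud(t)
for n,u,v in [('wagon',293,278),('jar',224,206),('can',296,204)]: print(n,P[v,u].round(3))"
```

```text
time_s: 17.05
position: [0.4772, -0.3703, 0.1429]
tool_rot: [0.025, 1.0, -0.0, 0.0]
contact_force: [-0.8, -0.2, -0.7]
width: 0.0159
grasp_force: 30.0
t 17.05 pos [ 0.4772 -0.3703  0.1429] yaw 177.1 tilt 0.04 | d [-0.0003  0.0008  0.0009] twist -0.0017 F [-0.8 -0.2 -0.7] w 0.0159 g 30.0 j [ 1.42  0.46 -1.02  1.65  0.41  1.27  1.84]
wrist 243 [[-0.0083, -0.02, 0.0501], [0.0117, 0.0197, 0.0604]]
  card y(x) [-0.0026  0.0004] x -0.0244 0.0455 509 ztop 0.1065 0.1043
scene 31 [[-0.0124, 0.0128, 0.0505], [0.0111, 0.0218, 0.0625]]
  card y(x) [0.0072 0.003 ] x -0.0462 0.0451 102 ztop 0.1072 0.0989
404 fx [-0.0666 -0.0588  0.0086  0.0113] fy [-0.0451 -0.0426  0.0413  0.043 ]
minrect mm ((-25.85586166381836, -0.3097877502441406), (78.09539031982422, 87.55656433105469), 2.5707247257232666)
back edge [[-0.04, -0.0529], [-0.034, -0.0547], [-0.028, -0.0442], [-0.022, -0.0595], [-0.016, -0.059], [-0.01, -0.0585], [-0.004, -0.0597], [0.002, -0.0574], [0.008, -0.0592], [0.014, -0.0586], [0.02, -0.0599], [0.026, -0.0576], [0.032, -0.057], [0.038, -0.0666]]
452 fx [-0.0566 -0.0553  0.0072  0.0091] fy [-0.044  -0.0417  0.0445  0.0469]
minrect mm ((-23.863571166992188, 1.5589866638183594), (65.3377685546875, 90.87507629394531), 0.4437415301799774)
back edge [[-0.04, -0.0553], [-0.034, -0.0542], [-0.028, -0.0551], [-0.022, -0.056], [-0.016, -0.0549], [-0.01, -0.0558], [-0.004, -0.0557], [0.002, -0.0546], [0.008, -0.0566], [0.014, -0.0564], [0.02, -0.0553], [0.026, -0.0562], [0.032, -0.0551], [0.038, -0.056]]
wagon [0.395 0.152 0.036]
jar [0.683 0.29  0.042]
can [0.611 0.071 0.056]
```

```bash
python3 -c "
from bench import robot
print(robot.job_done())"
```

```text
the job is handed in; nothing more can be done
None
```

I handed the job in at 17 s: the stand's foot is inside the tape frame, and the clip is held wide open and square over the middle of the card, jaw tips about 22 mm below its top edge, with no sign of touching card or stand; the wagon, jar and canister have not moved.

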